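Line up the parts bins along the stop rail

TASK

Get the bench ready for an engine rebuild: slide the three parts bins back into a straight, even row, each one fully on the painted rectangle of its own colour, square and with its back flush against the aluminium rail. Nudge them along the bench without lifting or tipping them, and leave the wire spool, the can and the wrench where they are.

Things in the scene. Friction and masses are not known exactly. Their poses are not given: they have to be found in the camera images.
- stop_rail: Fixed straight aluminium rail, 30 mm deep (x), 500 mm long (y), 30 mm high, screwed to the bench beyond the bins; its long front face (own -x side, 15 mm from the origin) looks back to the robot. Origin: centre of its underside, on the bench; z up.
- red_bin: Loose open red plastic bin, 84 mm deep (own x), 76 mm wide (own y), 0.18 to 0.35 kg. Walls 3 mm; back (+x) and sides 45 mm high, front (-x) lip 25 mm. Its steel nuts stay put and fill it to about 13 mm; above them fingertips fit inside. Origin: centre of its underside; z up. Smooth: it slides with 0.5 to 1.5 N.
- yellow_bin: Loose open yellow plastic bin, 84 mm deep (own x), 76 mm wide (own y), 0.18 to 0.35 kg. Walls 3 mm; back (+x) and sides 45 mm high, front (-x) lip 25 mm. Its brass bushes stay put and fill it to about 13 mm; above them fingertips fit inside. Origin: centre of its underside; z up. Smooth: it slides with 0.5 to 1.5 N.
- blue_bin: Loose open blue plastic bin, 84 mm deep (own x), 76 mm wide (own y), 0.18 to 0.35 kg. Walls 3 mm; back (+x) and sides 45 mm high, front (-x) lip 25 mm. Its dark screws stay put and fill it to about 13 mm; above them fingertips fit inside. Origin: centre of its underside; z up. Smooth: it slides with 0.5 to 1.5 N.
- red_bay: Place of the red bin: red bin-sized rectangle painted on the bench, and a strip on the rail behind it. Origin: on the bench at the foot of the rail's front face, mid-width; own x points to the rail, own y along it. A bin in place has its origin at x = -42 mm, y = 0 here. Bays are 170 mm apart; the colour order varies.
- yellow_bay: Place of the yellow bin: yellow bin-sized rectangle painted on the bench, and a strip on the rail behind it. Origin: on the bench at the foot of the rail's front face, mid-width; own x points to the rail, own y along it. A bin in place has its origin at x = -42 mm, y = 0 here. Bays are 170 mm apart; the colour order varies.
- blue_bay: Place of the blue bin: blue bin-sized rectangle painted on the bench, and a strip on the rail behind it. Origin: on the bench at the foot of the rail's front face, mid-width; own x points to the rail, own y along it. A bin in place has its origin at x = -42 mm, y = 0 here. Bays are 170 mm apart; the colour order varies.
- wire_spool: Bystander: spool of green wire with white flanges, 64 mm across, 50 mm high, upright. Origin: centre of its underside.
- oil_can: Bystander: closed blue can, 60 mm across, 120 mm high, upright. Origin: centre of its underside.
- wrench: Bystander: steel open-ended wrench, 170 mm long, lying flat beyond the rail. Origin: on the bench, under the middle of its length; own x along it.
Things that resemble listed ones, but are neither listed nor needed, are in the scene too. What is meant by the blue_bin is not turquoise, and is the larger of those in its own colour.

How it is judged:
At the end, for the whole second after the job is handed in: Each bin rests upright on the bench in the bay of its own colour: its back within 5 mm of touching the rail, centred along the rail within 10 mm, turned no more than 0.08 rad from square, and at rest (x of red_bin in the frame of red_bay between -0.047 and -0.037 m and y of red_bin in the frame of red_bay between -0.01 and 0.01 m and angle between the x axis of red_bin and the x axis of red_bay, either way round below 0.08 rad and angle between each of red_bin, yellow_bin, blue_bin's own z axis and vertical below 0.06 rad and linear speed of each of red_bin, yellow_bin, blue_bin below 0.02 m/s and height (world z) of each of red_bin, yellow_bin, blue_bin below 0.005 m and x of yellow_bin in the frame of yellow_bay between -0.047 and -0.037 m and y of yellow_bin in the frame of yellow_bay between -0.01 and 0.01 m and angle between the x axis of yellow_bin and the x axis of yellow_bay, either way round below 0.08 rad and x of blue_bin in the frame of blue_bay between -0.047 and -0.037 m and y of blue_bin in the frame of blue_bay between -0.01 and 0.01 m and angle between the x axis of blue_bin and the x axis of blue_bay, either way round below 0.08 rad).
It fails at once if a bin is lifted 20 mm or more off the bench or tipped by more than 0.35 rad (height (world z) of any of red_bin, yellow_bin, blue_bin above 0.02 m or angle between any of red_bin, yellow_bin, blue_bin's own z axis and vertical above 0.35 rad).
It fails at once if the wire spool, the can or the wrench is moved by more than 30 mm (distance of any of wire_spool, oil_can, wrench from where it was at the start of the episode above 0.03 m).
It also fails if it takes over 64 s, if anything falls off the work surface, if the arm or the gripper's body presses on something with over 40 N, if the wrist force passes 120 N, or if a joint passes its speed limit or range.

ROBOT

A 6-joint arm with a two-finger parallel gripper is mounted at the origin on the work surface. World frame = base frame: x ahead of the robot, y to its left, z up, the work surface at z = 0. Lengths are in m, angles in rad, forces in N, time in s.
With the tool pointing down it reaches from about 0.275 to 0.75 m from the base axis. Payload 10.2 kg.
Tool frame: the origin (TCP) lies on the centre line of the jaws, within the pads' length; the fingertips stand 11 mm ahead of it and the grasp point (between the pads) lies 8 mm behind it; z points along the fingers, y is the line along which they close (so a half turn about z gives the same grasp; the last joint's range is limited). The gripper opens to 88 mm and grips with 3 to 60 N. Pads are 18 mm wide; open, the fingers measure 123 mm over their backs; the gripper's body (75 mm by 187 mm) begins 45 mm behind the grasp point.
Start: joints at [-1.437, 0.313, 1.498, -0, 1.331, -0.223], TCP at [0.183, -0.492, 0.25] pointing down, gripper open.
Joint ranges: [-2.94, 2.94], [-0.97, 2.17], [0.19, 2.56], [-1.23, 4.37], [0.02, 3.11], [-2.88, 2.88]. Speed limits (rad/s): [2.39, 2.39, 3.01, 3.14, 3.14, 3.14].

INTERFACE

Orientations are given as a unit quaternion [x, y, z, w].
In Python, from rig import r gives the robot as it stands.
- The arm moves only by the tool arm_command, never from a script. Its argument "rows" is one flat list of numbers, 7 for each row, row after row: the turn, a rotation vector about the tool's x, y, z as a fraction of full scale, then the shift along the tool's x, y, z as a fraction of full scale, then the closure, from 0 (fully open) to 1 (shut). In form: [rx, ry, rz, x, y, z, claw, rx, ry, rz, x, y, z, claw, ...]. A call has 1 to 8 rows; each row is the pose to reach, as a shift and turn from the pose commanded when the call began, along the tool's axes at that moment, turning the shorter way round; what a row does not reach only later rows make up. Full scale, the value 1, is 0.2 m for a shift and 360 degrees for a turn. A row lasts 1/10 s, in which the tool goes at most 50 mm and 8.59 degrees, less where a joint would pass 70% of its speed; a pose out of reach is approached as far as the arm can. A call with a number of a shift or a turn outside -1 to 1 is refused whole. A call with a gripper value outside its range is refused whole. The fingers move at their own pace and stop on an object; "grip_force" is the grip in N (left out, the last holds). Time passes only in rows, so rows that repeat a pose let the fingers close. It gives the time, the measured TCP pose, the force, the opening and the grip force at its end, in the units of the state.
- r.get_state(): the state, without advancing time (a new reading comes with each control period).
- r.snapshot(name): name is "side" or "top"; returns the picture (400x640x3 uint8, blue, green, red); there is no depth.
- r.camera_model(name): a dict with "fx", "fy", "cx", "cy" (pixels), "world_to_cam" (4x4, takes a point from world to camera coordinates). Camera axes: x right, y down, z forward; pixel columns grow to the right and rows downward; lengths in m; the calibration is good to about 2 mm. A picture is of the moment at which its call begins. camera_model takes no time and is no camera call.
- r.job_done(): hands the job in; it is judged then, once.
The state is a dict: "t": time; "joint_positions": joint angles; "joint_velocities": joint speeds; "effort": joint torques, N m; "tcp_pos": TCP position; "ee_rot": TCP orientation; "ft_force": force on the tool from outside, world axes, zero at the start; "torque": the same for the moment, N m; "opening": opening from 0.0 (shut) to 1.0 (fully open); "finger_force": force on a finger pad.
Only numpy, scipy, OpenCV 4.12 (cv2) and the standard library are available. Lean on these libraries where they do the work, as an engineer would, in place of code of your own. Each camera call takes 0.05 s, during which the arm holds its last target. There are 200 camera calls.

## Working session

There is one attempt and no reset: what is moved stays moved. The work goes in short steps, Python scripts to look and compute and a tool call to move; the robot and the scene stay as the last step left them, time stands still between calls to the robot, and variables do not carry over. Pictures are saved under pics/ and viewed, at most 10 in all, crops included, and the job is handed in when it is done.

Besides the shell and the picture viewer there is one more tool, called after "Request:" in YAML: its name, and indented under it one key for each argument. arm_command: Moves the arm, as the interface text tells. Shift numbers are shares of 0.2 m and turn numbers shares of 360 degrees, none past 1 either way. Its arguments: {"type":"object","properties":{"rows":{"type":"array","items":{"type":"number"}},"grip_force":{"type":"number"}},"required":["rows"]}

```bash
mkdir -p pics
python3 - <<'E'
from rig import r
import cv2
for n in("top","side"):
    cv2.imwrite(f"pics/{n}0.png",r.snapshot(n)); print(n,r.camera_model(n))
print(r.get_state())
E
```

```text
top {'fx': 464.23377211685954, 'fy': 464.23377211685954, 'cx': 324.5360059657993, 'cy': 195.53699428054, 'world_to_cam': array([[ 0.02031736, -0.99978659, -0.00373991,  0.01516917],
       [-0.99323947, -0.01975641, -0.11438982,  0.58918415],
       [ 0.11429152,  0.00603872, -0.9934289 ,  1.49551146],
       [ 0.        ,  0.        ,  0.        ,  1.        ]])}
side {'fx': 376.47620413676924, 'fy': 376.47620413676924, 'cx': 317.3196347566408, 'cy': 198.6889682957676, 'world_to_cam': array([[-0.97497439, -0.22231321, -0.00133306,  0.58921545],
       [-0.15454747,  0.6820677 , -0.7147718 ,  0.10561855],
       [ 0.15981245, -0.69667818, -0.69935648,  1.08573789],
       [ 0.        ,  0.        ,  0.        ,  1.        ]])}
{'t': 0.1, 'joint_positions': array([-1.43742319e+00,  3.13399115e-01,  1.49834550e+00, -2.20449499e-05,
        1.33100497e+00, -2.23396205e-01]), 'joint_velocities': array([-0.00064604, -0.00145768, -0.00237369, -0.00109149,  0.00099456,
        0.00172217]), 'effort': array([ 2.48820659e-03, -4.02809787e+01, -2.52646226e+01,  6.95791491e-02,
        3.42340674e-02, -5.83923702e-05]), 'tcp_pos': array([ 0.18331323, -0.49173741,  0.24922158]), 'ee_rot': array([ 9.84130970e-01,  1.77442664e-01,  1.53340126e-05, -5.78359556e-04]), 'ft_force': array([ 0.32538804, -0.04875945, -0.16307402]), 'torque': array([-0.06578842, -0.0243998 , -0.01144839]), 'finger_force': 0.0, 'opening': 0.9997512020846507}
```

View pics/top0.png

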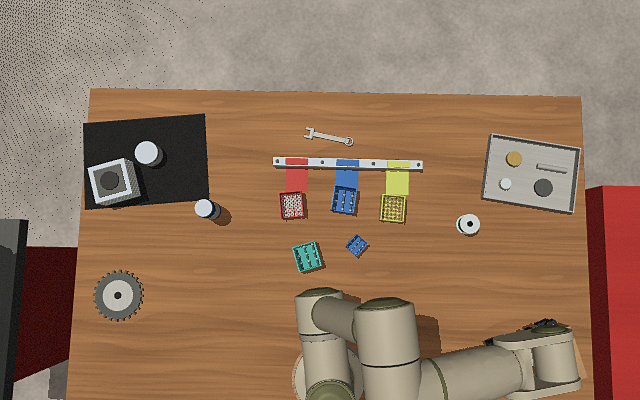

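View pics/side0.png

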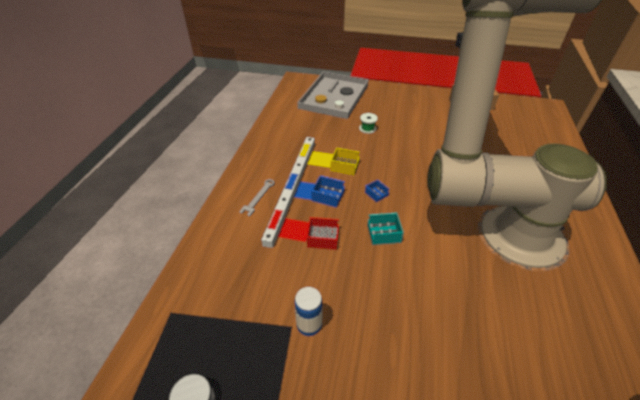

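The top view shows the red, blue and yellow bins at about (293,206), (345,200) and (394,208). Each is in front of its own bay, and the rail is at row ~163. Next is an enlarged crop.

Run:
```python
import cv2
a=cv2.imread("pics/top0.png")[150:225,268:428]
cv2.imwrite("pics/c0.png",cv2.resize(a,None,fx=5,fy=5,interpolation=cv2.INTER_CUBIC))
```

```text
(no output)
```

View pics/c0.png

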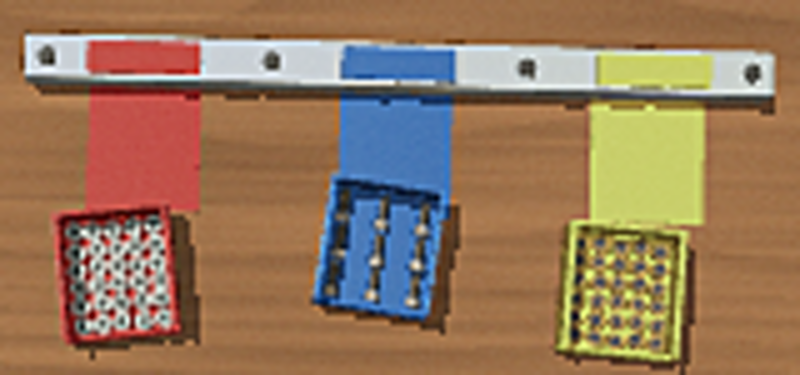

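```bash
cat > h.py <<'E'
import numpy as np
from rig import r
def px2w(n,u,v,z):
    c=r.camera_model(n);M=c["world_to_cam"];R,t=M[:3,:3],M[:3,3]
    o=-R.T@t; d=R.T@np.array([(u-c["cx"])/c["fx"],(v-c["cy"])/c["fy"],1])
    return (o+d*(z-o[2])/d[2])[:2]
def crop(p,z,x0=268,y0=150,s=5): return px2w("top",(p[0]+.5)/s+x0-.5,(p[1]+.5)/s+y0-.5,z)
E
python3 - <<'E'
from h import *
np.set_printoptions(precision=4,suppress=True)
bl,br=crop((25,35),.03),crop((775,53),.03);d=br-bl
print("rail",bl,br,np.linalg.norm(d),"ang",np.arctan2(d[0],-d[1]))
for n,p in dict(redfl=(86,210),redfr=(199,211),yfl=(589,220),yfr=(704,224)).items(): print(n,crop(p,0))
for n,p in dict(r=[(87,40),(199,41)],b=[(342,45),(455,47)],y=[(598,54),(712,54)]).items(): print("strip",n,(crop(p[0],.03)+crop(p[1],.03))/2)
for n,c in dict(red=[(54,215),(167,207),(180,333),(66,345)],blue=[(333,178),(442,192),(428,318),(314,305)],yel=[(570,222),(688,230),(682,362),(556,352)]).items():
    P=np.array([crop(p,z) for p,z in zip(c,(.045,.045,.025,.025))])
    ax=P[:2].mean(0)-P[2:].mean(0); w=P[0]-P[1]
    print(n,P.mean(0),"depth",np.linalg.norm(ax),"w",np.linalg.norm(w),"ang",np.arctan2(ax[1],ax[0]),np.arctan2(-w[0],w[1]))
E
```

```text
rail [0.7165 0.2029] [ 0.7141 -0.297 ] 0.49991056375236154 ang -0.004803407603705772
redfl [0.6033 0.1615]
redfr [0.6042 0.0852]
yfl [ 0.6033 -0.1776]
yfr [ 0.6021 -0.255 ]
strip r [0.7143 0.1241]
strip b [ 0.7139 -0.0463]
strip y [ 0.7119 -0.2171]
red [0.5563 0.1367] depth 0.08289367017162647 w 0.07415661927191299 ang 0.10958859205326553 0.09109271297472447
blue [ 0.5774 -0.0354] depth 0.0821935613707614 w 0.07197967975345959 ang -0.1077163211285908 -0.10913892724192888
yel [ 0.5521 -0.1964] depth 0.0846270936563373 w 0.07719681429690117 ang -0.04049151289001957 -0.048383352535262096
```

```bash
cat >> h.py <<'E'
from scipy.spatial.transform import Rotation as Ro
def plan(*wps):
    """wps: (x,y,z,yaw) world, tool down; prints row turn + shift fractions from the measured pose"""
    s=r.get_state();R0=Ro.from_quat(s["ee_rot"])
    print("tcp",s["tcp_pos"].round(4),"f",s["ft_force"].round(1),"op",round(s["opening"],3),"t",s["t"])
    for x,y,z,a in wps:
        R=Ro.from_matrix([[np.cos(a),np.sin(a),0],[np.sin(a),-np.cos(a),0],[0,0,-1]])
        rv=(R0.inv()*R).as_rotvec()/(2*np.pi); d=R0.inv().apply(np.array([x,y,z])-s["tcp_pos"])/.2
        print(np.r_[rv,d].round(4).tolist())
E
python3 -c "
from h import *
plan((.552,-.1965,.25,-.045),(.552,-.1965,.12,-.045))"
```

```text
tcp [ 0.1833 -0.4917  0.2492] f [ 0.3 -0.  -0.2] op 1.0 t 0.1
[-0.0002, -0.0, 0.0639, 2.2429, -0.7394, -0.0025]
[-0.0002, -0.0, 0.0639, 2.2428, -0.7387, 0.6475]
```

Request:
arm_command:
  rows: [0,0,0.03,1,-0.35,0,0,0,0,0.0639,1,-0.35,0,0,0,0,0.0639,1,-0.35,0,0,0,0,0.0639,1,-0.35,0,0,0,0,0.0639,1,-0.35,0,0,0,0,0.0639,1,-0.35,0,0]

```text
t: 0.7
tcp_pos: [0.3478, -0.3548, 0.2496]
ee_rot: [1.0, -0.02, -0.0, -0.0]
ft_force: [-0.4, 0.4, -0.1]
opening: 1.001
finger_force: 0.0
```

```bash
python3 -c "
from h import *
plan((.552,-.1965,.25,-.045),(.552,-.1965,.1,-.045))"
```

```text
tcp [ 0.3478 -0.3548  0.2496] f [-0.4  0.4 -0.1] op 1.001 t 0.7
[-0.0001, 0.0, 0.0006, 0.9877, -0.8326, -0.0017]
[-0.0001, 0.0, 0.0006, 0.9877, -0.8322, 0.7483]
```

Request:
arm_command:
  rows: [0,0,0,0.9877,-0.8326,0,0,0,0,0,0.9877,-0.8326,0,0,0,0,0,0.9877,-0.8326,0,0,0,0,0,0.9877,-0.8326,0.3,0,0,0,0,0.9877,-0.8326,0.6,0,0,0,0,0.9877,-0.8326,0.75,0,0,0,0,0.9877,-0.8326,0.75,0,0,0,0,0.9877,-0.8326,0.75,0]

```text
t: 1.5
tcp_pos: [0.5493, -0.1977, 0.0945]
ee_rot: [1.0, -0.022, -0.004, -0.002]
ft_force: [-0.4, -0.0, 0.4]
opening: 1.0
finger_force: 0.0
```

Run:
```python
from h import *
import cv2
plan((.552,-.1965,.1,-.045),(.552,-.1965,.022,-.045))
a,b=r.snapshot("top")[150:240,330:450],r.snapshot("side")[120:220,270:400]
f=lambda i:cv2.resize(i,(400,300),interpolation=cv2.INTER_CUBIC)
cv2.imwrite("pics/p1.png",cv2.hconcat([f(a),f(b)]))
```

```text
tcp [ 0.5493 -0.1977  0.0945] f [-0.4 -0.   0.4] op 1.0 t 1.5
[-0.0007, 0.0014, 0.0002, 0.0132, -0.0068, -0.0275]
[-0.0007, 0.0014, 0.0002, 0.0165, -0.005, 0.3624]
```

View pics/p1.png

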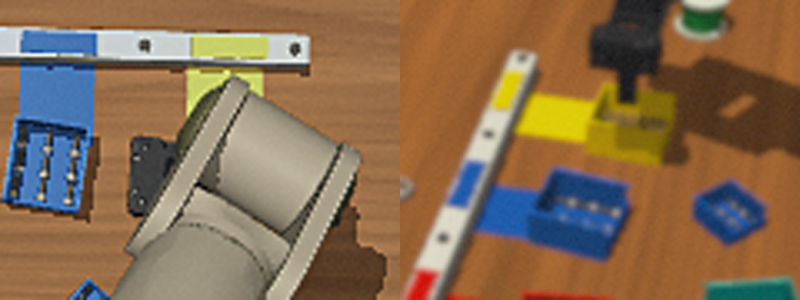

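The gripper is above the yellow bin, with its body at (150,175) in the left crop and the fingers straddling the bin at (630,90) in the right. Descending now.

Request:
arm_command:
  rows: [0,0,0,0.0165,-0.005,0,0,0,0,0,0.0165,-0.005,0.1,0,0,0,0,0.0165,-0.005,0.2,0,0,0,0,0.0165,-0.005,0.3,0,0,0,0,0.0165,-0.005,0.34,0,0,0,0,0.0165,-0.005,0.34,0,0,0,0,0.0165,-0.005,0.34,0]

```text
t: 2.3
tcp_pos: [0.555, -0.1988, 0.0333]
ee_rot: [1.0, -0.023, 0.001, 0.001]
ft_force: [-0.2, -0.9, 0.4]
opening: 1.001
finger_force: 0.0
```

```bash
python3 -c "
from h import *
plan((.552,-.1965,.022,-.045),(.644,-.2165,.022,-.005))"
```

```text
tcp [ 0.555  -0.1988  0.0333] f [-0.2 -0.9  0.4] op 1.001 t 2.3
[0.0002, -0.0003, -0.0, -0.0158, -0.011, 0.0566]
[0.0002, -0.0003, -0.0064, 0.4482, 0.0682, 0.0576]
```

Request:
arm_command:
  rows: [0,0,0,0,0,0.05,0,0,0,0,0,0,0.05,0,0,0,0,0,0,0.05,0.3,0,0,0,0,0,0.05,0.3,0,0,0,0,0,0.05,0.3,0,0,0,0,0,0.05,0.3,0,0,0,0,0,0.05,0.3]
  grip_force: 5

```text
t: 3.0
tcp_pos: [0.5545, -0.1981, 0.0219]
ee_rot: [1.0, -0.022, 0.0, 0.0]
ft_force: [-0.0, 1.1, 0.8]
opening: 0.865
finger_force: 5.0
```

```bash
python3 -c "
from h import *
plan((.552,-.1965,.022,-.045),(.644,-.2165,.022,-.005))"
```

```text
tcp [ 0.5545 -0.1981  0.0219] f [-0.   1.1  0.8] op 0.865 t 3.0
[0.0, -0.0, 0.0001, -0.0129, -0.0074, -0.0007]
[0.0, -0.0, -0.0063, 0.4511, 0.072, -0.0007]
```

Request:
arm_command:
  rows: [0,0,0,0.1,0.02,0,0.3,0,0,-0.003,0.2,0.04,0,0.3,0,0,-0.0063,0.3,0.065,0,0.3,0,0,-0.0063,0.4,0.072,0,0.3,0,0,-0.0063,0.43,0.072,0,0.3,0,0,-0.0063,0.46,0.072,0,0.3,0,0,-0.0063,0.48,0.072,0,0.3,0,0,-0.0063,0.48,0.072,0,0.3]

```text
t: 3.8
tcp_pos: [0.6492, -0.2166, 0.0213]
ee_rot: [1.0, -0.003, -0.001, -0.0]
ft_force: [-2.1, -0.2, -2.0]
opening: 0.86
finger_force: 5.0
```

Run:
```python
from h import *
import cv2
plan((.644,-.2165,.022,-.005))
cv2.imwrite("pics/p2.png",cv2.resize(r.snapshot("side")[120:220,250:400],None,fx=5,fy=5,interpolation=cv2.INTER_CUBIC))
```

```text
tcp [ 0.6492 -0.2166  0.0213] f [-2.1 -0.2 -2. ] op 0.86 t 3.8
[-0.0001, 0.0002, -0.0, -0.0258, -0.0003, -0.0033]
```

View pics/p2.png

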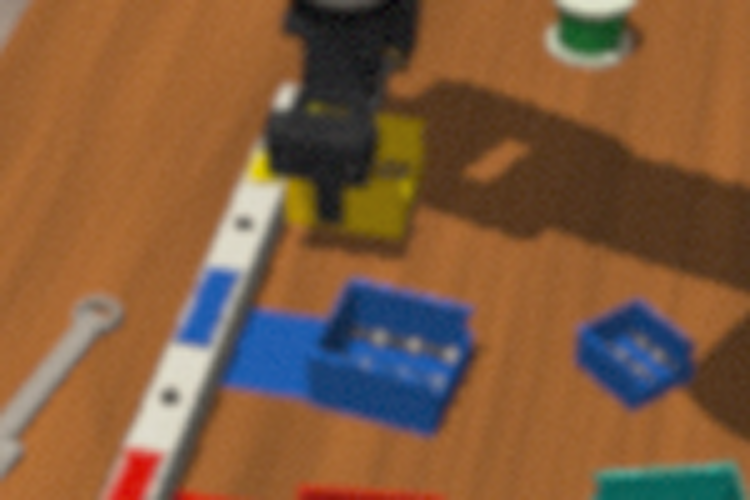

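The yellow bin at (355,180) is at or close to the rail. I'll push a little further to feel for contact.

Request:
arm_command:
  rows: [0,0,0,0.01,0,0,0.3,0,0,0,0.02,0,0,0.3,0,0,0,0.03,0,0,0.3,0,0,0,0.03,0,0,0.3]

```text
t: 4.25
tcp_pos: [0.6552, -0.2166, 0.0215]
ee_rot: [1.0, -0.003, -0.001, -0.0]
ft_force: [-5.5, -0.3, -0.9]
opening: 0.863
finger_force: 5.0
```

Request:
arm_command:
  rows: [0,0,0,0,0,0,0,0,0,0,0,0,0,0,0,0,0,0,0,0,0,0,0,0,0,0,0,0,0,0,0,0,0,-0.15,0,0,0,0,0,0,-0.3,0,0,0,0,0,0,-0.44,0,0,0,0,0,0,-0.44,0]

```text
t: 5.05
tcp_pos: [0.6573, -0.2176, 0.1144]
ee_rot: [1.0, -0.003, 0.003, 0.002]
ft_force: [0.8, -0.2, -0.2]
opening: 1.002
finger_force: 0.0
```

```bash
python3 -c "
from h import *
plan((.577,-.0355,.11,-.108),(.577,-.0355,.022,-.108))"
```

```text
tcp [ 0.6573 -0.2176  0.1144] f [ 0.8 -0.2 -0.2] op 1.002 t 5.05
[0.0005, -0.0011, 0.0164, -0.4065, -0.9086, 0.0158]
[0.0005, -0.0011, 0.0164, -0.4096, -0.9101, 0.4557]
```

Request:
arm_command:
  rows: [0,0,0.0164,-0.397,-0.906,0,0,0,0,0.0164,-0.397,-0.906,0,0,0,0,0.0164,-0.397,-0.906,0,0,0,0,0.0164,-0.397,-0.906,0,0,0,0,0.0164,-0.397,-0.906,0,0,0,0,0.0164,-0.397,-0.906,0,0,0,0,0.0164,-0.397,-0.906,0,0,0,0,0.0164,-0.397,-0.906,0,0]

```text
t: 5.85
tcp_pos: [0.5776, -0.0364, 0.1094]
ee_rot: [0.998, -0.055, -0.0, 0.0]
ft_force: [-0.4, -1.2, -1.5]
opening: 1.001
finger_force: 0.0
```

Run:
```python
from h import *
import cv2
a=r.snapshot("top")[150:240,330:450]; b=r.snapshot("side")[120:245,250:400]
f=lambda i:cv2.resize(i,(400,320),interpolation=cv2.INTER_CUBIC)
cv2.imwrite("pics/p3.png",cv2.hconcat([f(a),f(b)]))
plan((.577,-.0355,.11,-.108),(.577,-.0355,.022,-.108))
```

```text
tcp [ 0.5774 -0.0362  0.1094] f [-0.7 -0.2 -0.1] op 0.999 t 5.95
[-0.0, 0.0, -0.0002, -0.0025, -0.003, -0.003]
[-0.0, 0.0, -0.0002, -0.0024, -0.003, 0.437]
```

View pics/p3.png

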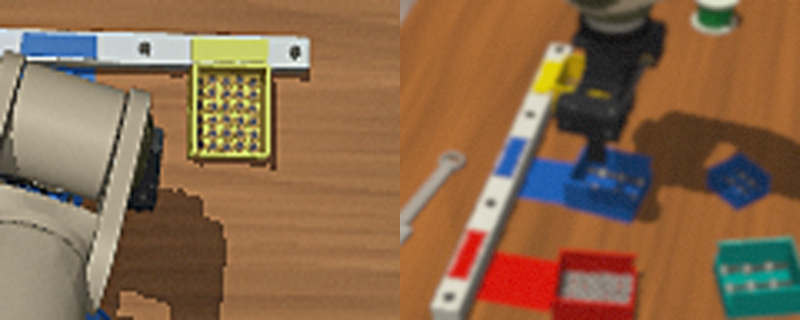

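The yellow bin at (230,110) is flush, square and in line with its strip. The gripper is over the blue bin, so I'll descend and close on it.

Request:
arm_command:
  rows: [0,0,0,0,0,0.15,0,0,0,0,0,0,0.27,0,0,0,0,0,0,0.36,0,0,0,0,0,0,0.42,0,0,0,0,0,0,0.437,0,0,0,0,0,0,0.437,0,0,0,0,0,0,0.437,0.3,0,0,0,0,0,0.437,0.3]
  grip_force: 5

```text
t: 6.75
tcp_pos: [0.5777, -0.0353, 0.0232]
ee_rot: [0.999, -0.054, 0.001, 0.0]
ft_force: [0.4, -0.2, 1.4]
opening: 0.866
finger_force: 5.0
```

Request:
arm_command:
  rows: [0,0,0,0,0,0,0.3,0,0,0,0,0,0,0.3,0,0,0,0,0,0,0.3,0,0,0,0,0,0,0.3]

```text
t: 7.15
tcp_pos: [0.5778, -0.0354, 0.0231]
ee_rot: [0.999, -0.054, 0.001, 0.0]
ft_force: [-0.4, 0.2, 5.7]
opening: 0.864
finger_force: 5.0
```

```bash
python3 -c "
from h import *
plan((.644,-.0465,.022,-.005),(.651,-.0465,.022,-.005))"
```

```text
tcp [ 0.5778 -0.0354  0.0231] f [-0.4  0.2  5.7] op 0.864 t 7.15
[0.0001, -0.0003, -0.0164, 0.3353, 0.0195, 0.0063]
[0.0001, -0.0003, -0.0164, 0.3701, 0.0157, 0.0063]
```

Request:
arm_command:
  rows: [0,0,-0.005,0.06,0.01,-0.003,0.3,0,0,-0.01,0.14,0.02,-0.003,0.3,0,0,-0.0164,0.22,0.02,-0.003,0.3,0,0,-0.0164,0.28,0.02,-0.003,0.3,0,0,-0.0164,0.32,0.019,-0.003,0.3,0,0,-0.0164,0.35,0.018,-0.003,0.3,0,0,-0.0164,0.37,0.016,-0.003,0.3,0,0,-0.0164,0.375,0.015,-0.003,0.3]

```text
t: 7.95
tcp_pos: [0.6507, -0.0463, 0.0223]
ee_rot: [1.0, -0.003, -0.001, -0.0]
ft_force: [-5.0, -1.2, 0.9]
opening: 0.861
finger_force: 5.0
```

Request:
arm_command:
  rows: [0,0,0,0.01,0,0,0.3,0,0,0,0.02,0,0,0.3,0,0,0,0.025,0,0,0.3,0,0,0,0.025,0,0,0.3]

```text
t: 8.35
tcp_pos: [0.6556, -0.0463, 0.0222]
ee_rot: [1.0, -0.003, -0.001, -0.0]
ft_force: [-4.5, -0.6, -0.8]
opening: 0.86
finger_force: 5.0
```

Request:
arm_command:
  rows: [0,0,0,0,0,0,0,0,0,0,0,0,0,0,0,0,0,0,0,0,0,0,0,0,0,0,0,0,0,0,0,0,0,-0.15,0,0,0,0,0,0,-0.3,0,0,0,0,0,0,-0.44,0,0,0,0,0,0,-0.44,0]

```text
t: 9.15
tcp_pos: [0.6583, -0.0467, 0.1153]
ee_rot: [1.0, -0.003, 0.004, 0.001]
ft_force: [-0.1, -0.1, 0.3]
opening: 1.0
finger_force: 0.0
```

Request:
arm_command:
  rows: [0,0,-0.0167,-0.503,-0.9125,0,0,0,0,-0.0167,-0.503,-0.9125,0,0,0,0,-0.0167,-0.503,-0.9125,0,0,0,0,-0.0167,-0.503,-0.9125,0,0,0,0,-0.0167,-0.503,-0.9125,0,0,0,0,-0.0167,-0.503,-0.9125,0,0,0,0,-0.0167,-0.503,-0.9125,0,0,0,0,-0.0167,-0.503,-0.9125,0,0]

```text
t: 9.95
tcp_pos: [0.5575, 0.1353, 0.1106]
ee_rot: [0.999, 0.049, 0.0, 0.0]
ft_force: [-0.1, 0.1, 0.8]
opening: 1.004
finger_force: 0.0
```

Run:
```python
from h import *
import cv2
a=r.snapshot("top")[150:240,268:428]; b=r.snapshot("side")[130:255,250:400]
f=lambda i:cv2.resize(i,(400,320),interpolation=cv2.INTER_CUBIC)
cv2.imwrite("pics/p4.png",cv2.hconcat([f(a),f(b)]))
plan((.5565,.1365,.022,.1))
```

```text
tcp [0.5573 0.1355 0.1107] f [-0.7 -0.1  0.1] op 1.0 t 10.05
[0.0, 0.0, -0.0003, -0.0037, -0.0054, 0.4434]
```

View pics/p4.png

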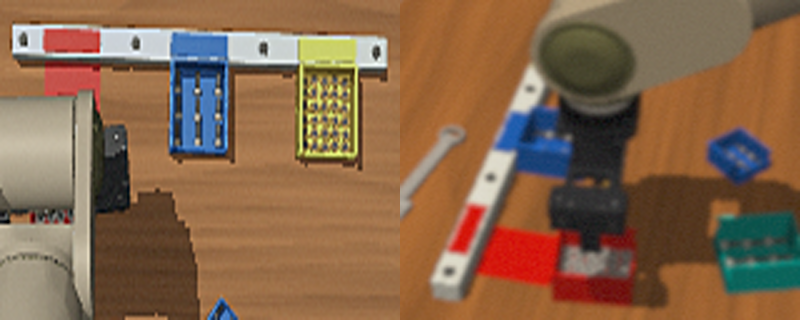

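The blue bin at (199,110) and the yellow at (328,110) are flush and square. The gripper is over the red bin, so I'll descend and grip it.

Request:
arm_command:
  rows: [0,0,0,0,-0.005,0.15,0,0,0,0,0,-0.005,0.27,0,0,0,0,0,-0.005,0.36,0,0,0,0,0,-0.005,0.42,0,0,0,0,0,-0.005,0.443,0,0,0,0,0,-0.005,0.443,0,0,0,0,0,-0.005,0.443,0,0,0,0,0,-0.005,0.443,0]

```text
t: 10.85
tcp_pos: [0.5572, 0.1377, 0.0232]
ee_rot: [0.999, 0.05, 0.001, 0.0]
ft_force: [-0.6, 0.7, 1.1]
opening: 0.998
finger_force: 0.0
```

Request:
arm_command:
  rows: [0,0,0,0,0,0,0.3,0,0,0,0,0,0,0.3,0,0,0,0,0,0,0.3,0,0,0,0,0,0,0.3,0,0,0,0,0,0,0.3]
  grip_force: 5

```text
t: 11.35
tcp_pos: [0.5569, 0.1377, 0.0227]
ee_rot: [0.999, 0.05, 0.0, 0.0]
ft_force: [-1.2, 0.2, 6.4]
opening: 0.865
finger_force: 5.0
```

```bash
python3 -c "
from h import *
plan((.644,.1235,.022,-.005),(.655,.1235,.022,-.005))"
```

```text
tcp [0.5569 0.1377 0.0227] f [-1.2  0.2  6.4] op 0.865 t 11.35
[0.0, -0.0001, 0.0167, 0.4262, 0.1141, 0.0038]
[0.0, -0.0001, 0.0167, 0.4809, 0.1196, 0.0039]
```

Request:
arm_command:
  rows: [0,0,0.005,0.07,0.02,-0.003,0.3,0,0,0.011,0.17,0.05,-0.003,0.3,0,0,0.0167,0.27,0.08,-0.003,0.3,0,0,0.0167,0.34,0.105,-0.003,0.3,0,0,0.0167,0.39,0.113,-0.003,0.3,0,0,0.0167,0.42,0.114,-0.003,0.3,0,0,0.0167,0.45,0.117,-0.003,0.3,0,0,0.0167,0.46,0.118,-0.003,0.3]

```text
t: 12.15
tcp_pos: [0.6498, 0.1234, 0.0222]
ee_rot: [1.0, -0.003, -0.002, 0.0]
ft_force: [-5.3, -0.8, 0.9]
opening: 0.856
finger_force: 5.0
```

Request:
arm_command:
  rows: [0,0,0,0.01,0,0,0.3,0,0,0,0.02,0,0,0.3,0,0,0,0.025,0,0,0.3,0,0,0,0.025,0,0,0.3]

```text
t: 12.55
tcp_pos: [0.6546, 0.1234, 0.0222]
ee_rot: [1.0, -0.002, -0.001, 0.0]
ft_force: [-6.0, -2.0, -0.1]
opening: 0.858
finger_force: 5.0
```

The red bin is against the rail. I'll release it, lift, and back away to look.

Request:
arm_command:
  rows: [0,0,0,0,0,0,0,0,0,0,0,0,0,0,0,0,0,0,0,0,0,0,0,0,0,0,0,0,0,0,0,0,0,-0.15,0,0,0,0,0,0,-0.35,0,0,0,0,0,0,-0.6,0,0,0,0,0,0,-0.8,0]

```text
t: 13.35
tcp_pos: [0.6558, 0.1234, 0.186]
ee_rot: [1.0, -0.003, 0.001, -0.0]
ft_force: [0.3, -0.3, 0.4]
opening: 0.998
finger_force: 0.0
```

Request:
arm_command:
  rows: [0,0,0,-1,0,-0.1,0,0,0,0,-1,0,-0.1,0,0,0,0,-1,0,-0.1,0,0,0,0,-1,0,-0.1,0,0,0,0,-1,0,-0.1,0,0,0,0,-1,0,-0.1,0]

```text
t: 13.95
tcp_pos: [0.4557, 0.1245, 0.2038]
ee_rot: [1.0, -0.002, 0.001, -0.0]
ft_force: [0.1, -0.5, -0.2]
opening: 0.996
finger_force: 0.0
```

Run:
```python
from h import *
import cv2
a=r.snapshot("top"); cv2.imwrite("pics/top5.png",a)
cv2.imwrite("pics/c5.png",cv2.resize(a[140:220,268:428],None,fx=5,fy=5,interpolation=cv2.INTER_CUBIC))
```

```text
(no output)
```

View pics/c5.png

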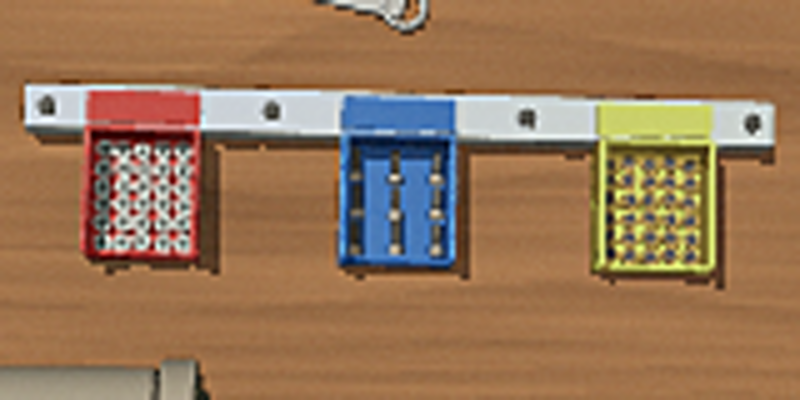

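The bin rims line up with their strips: red 85–200 against 87–199, blue 340–457 against 342–455, yellow 595–716 against 598–712. All three backs meet the rail and the bins are square.

```bash
python3 -c "
from rig import r
print(r.job_done())"
```

```text
the job is handed in; nothing more can be done
None
```

I slid all three bins along the bench onto their own bays, and the last picture shows them square, centred and flush against the rail. I didn't touch the spool, can or wrench. The job is handed in at about 14 s of the 64 s allowed, but the hand-in returned no verdict.

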